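# Press the toothed push-on cap onto the cell stack's shaft

## Robot

A 6-joint arm with a two-finger parallel gripper is mounted at the origin on a cart in front of the work surface, level with it; the furniture and walls round the work are solid. World frame = base frame: x ahead of the robot, y to its left, z up, the work surface at z = 0. Lengths are in m, angles in rad, forces in N, time in s.
With the tool pointing down it reaches from about 0.35 to 0.725 m from the base axis. Payload 4.3 kg.
Tool frame: the origin (TCP) lies on the front face of the gripper's body, between the roots of the fingers; the fingertips stand 73 mm ahead of it and the grasp point (between the pads) lies 54 mm ahead of it (ctrl.tip_reach is the distance from the TCP to the fingertips, in m); z points along the fingers, x is the direction in which the jaws open and shut, and the axes are right-handed (so a half turn about z gives the same grasp; the last joint's range is limited). The gripper opens to 85 mm and grips with 20 to 120 N. Pads are 22 mm wide; open, the fingers measure 114 mm over their backs; the gripper's body (76 mm by 85 mm) begins 54 mm behind the grasp point. The pads swing forward as they close: fully open they stand 13 mm farther back than shut.
Start: joints at [-1.388, 0.377, 0.081, 1.274, 0, 1.46], TCP at [0.166, -0.551, 0.304] pointing down, gripper open.
Joint ranges: [-2.72, 2.72], [-0.84, 1.66], [-1.02, 1.22], [-1.77, 2.12], [-1.37, 1.28], [-3.14, 3.14]. Speed limits (rad/s): [2.57, 2.57, 3.14, 3.14, 3.14, 3.14].

## Interface

Orientations are given as a 3x3 rotation matrix whose columns are the frame's x, y, z axes.
In Python, from cell import state, capture, ctrl gives the robot as it stands.
- The arm moves only by the tool move_arm, never from a script. Its argument "moves" is a list of rows, each a list of 2 entries, a list of its own where there are three numbers: the shift along the tool's x, y, z in mm, then the turn, a rotation vector about the tool's x, y, z in rad. In form: [[[dx, dy, dz], [ax, ay, az]], ...]. A call has 1 to 5 rows; each row is the pose to reach, as a shift and turn from the pose commanded when the call began, along the tool's axes at that moment; what a row does not reach only later rows make up. A row lasts 1/10 s, in which the tool goes at most 50 mm and 8.59 degrees, less where a joint would pass 70% of its speed; a pose out of reach is approached as far as the arm can. A call with a gripper value outside its range is refused whole. "fingers" is the finger opening in mm, from 0 to 85.4, set as the call begins (left out, the last holds). The fingers move at their own pace and stop on an object; the grip force is fixed at half the most. Time passes only in rows, so rows that repeat a pose let the fingers close. It gives the time, the measured TCP pose, the force and the opening at its end, in the units of the state.
- state(): the state, without advancing time (a new reading comes with each control period).
- capture(name): name is "side" or "top"; returns a dict with "image" (420x560x3 uint8, blue, green, red), "vertical_fov" (degrees; the focal length in pixels is half the picture's height over the tangent of half this angle, whatever the lens; pixels are square), "cx", "cy" (the principal point, pixels), "extrinsics" (4x4, takes a point from camera to world coordinates). Camera axes: x right, y up, looking along -z (the intrinsics and any distortion apply to the point x, -y, -z); pixel columns grow to the right and rows downward; lengths in m; the calibration is good to about 2 mm. A picture is of the moment at which its call begins. There is no depth.
- ctrl.sign_off(): hands the job in, once; it reports no verdict.
The state is a dict: "t": time; "joint_pos": joint angles; "dq": joint speeds; "joint_efforts": joint torques, N m; "tcp_pos": TCP position; "tool_rot": TCP orientation; "contact_force": force on the tool from outside, world axes, zero at the start; "torque": the same for the moment, N m; "opening": finger opening in m.
Only numpy, scipy, OpenCV 4.12 (cv2) and the standard library are available. Lean on these libraries where they do the work, as an engineer would, in place of code of your own. Each camera call takes 0.05 s, during which the arm holds its last target. There are 200 camera calls.

## Task

One of the two cell stacks still has its plain shaft bare. Take the loose orange push-on cap with the steel toothed flange, set it on that shaft and press it straight down until it is fully home on the top plate, as on the finished stack, then let go. Leave the grey cap alone.

Things in the scene. Friction and masses are not known exactly. Their poses are not given: they have to be found in the camera images.
- cap: Loose orange push-on cap, mouth down on the worktop: ribbed barrel 39 mm in diameter, 44 mm tall, closed on top, steel flange at its foot (46 mm across, 3 mm thick). Origin: centre of its underside, z up. Tooth ring 15 mm across, 1 to 4 mm above the underside; bore above it 21 mm wide, up to 37 mm. About 40 g. Grip the barrel 8 to 40 mm above the underside; its turn about z does not matter.
- seat (a point): Where the cap's underside must end: on the bare steel shaft's axis, at the top of the fixed stack (76 mm round plates on a 100 mm square base), 50 mm over the worktop; z up. Shaft 16 mm thick, 35 mm above the seat, its last 15 mm tapering to a 4 mm tip. The teeth bite about 15 mm above home; from there the cap needs a push of about 8 to 15 N, stays where left, and stops hard at the seat.
- done_stand: The finished cell stack, like the other but with its orange cap already home, all fixed; origin at the centre of the underside of its base, on the worktop; the top of its cap is 94 mm above the worktop.
- plain_cap: A loose plain grey cap without steel flange or teeth, 39 mm in diameter and 44 mm tall, standing on the worktop; a bystander that stays where it is. Origin at the centre of its underside.
There are look-alikes about, which are no part of the job. Of the things like the cap, leave any that is purple; of the rest the larger one is meant.

How it is judged:
At the end, for the whole second after the job is handed in: The orange cap sits on the bare shaft with its underside within 5 mm of the top plate, within 10 mm of the shaft's axis, upright within 10 degrees, at rest; the grey cap is within 30 mm of where it stood (z of cap in the frame of seat between -0.005 and 0.005 m and horizontal distance between cap and seat below 0.01 m and angle between cap's own z axis and vertical below 0.17 rad and linear speed of cap below 0.02 m/s and distance of plain_cap from where it was at the start of the episode below 0.03 m); the robot touches nothing.
It fails at once if the grey cap is moved more than 30 mm (distance of plain_cap from where it was at the start of the episode above 0.03 m).
It also fails if it takes over 35 s, if anything falls off the work surface, if the arm or the gripper's body presses on something with over 40 N, if the wrist force passes 120 N, or if a joint passes its speed limit or range.

## Working session

There is one attempt and no reset: what is moved stays moved. The work goes in short steps, Python scripts to look and compute and a tool call to move; the robot and the scene stay as the last step left them, time stands still between calls to the robot, and variables do not carry over. Pictures are saved under pics/ and viewed, about 8 in all and at most 12, crops included, and the job is handed in when it is done.

Besides the shell and the picture viewer there is one more tool, called in YAML: its name, and indented under it one key for each argument. move_arm: Moves the arm, as the interface text tells. Its arguments: {"type":"object","properties":{"moves":{"type":"array","items":{"type":"array"}},"fingers":{"type":"number"}},"required":["moves"]}

```bash
mkdir -p pics; ls; python3 - <<'E'
from cell import state, capture, ctrl
import cv2,numpy as np
s=state();print(s['t'],s['tcp_pos'],s['tool_rot'],s['opening'],ctrl.tip_reach)
for n in('top','side'):
    c=capture(n);cv2.imwrite(f'pics/{n}0.png',c['image']);print(n,c.keys(),c['vertical_fov'],c['cx'],c['cy'],np.round(c['extrinsics'],3).tolist())
    for k in c:
        if k not in('image','extrinsics'):print(k,c[k])
E
```

```text
pics
0.0 [ 0.16588377 -0.55002937  0.30293964] [[ 2.88643781e-01 -9.57436485e-01 -3.80706440e-04]
 [-9.57434368e-01 -2.88643948e-01  2.02519166e-03]
 [-2.04888099e-03 -2.20057548e-04 -9.99997877e-01]] 0.08512830305751416 0.0726
top dict_keys(['image', 'vertical_fov', 'cx', 'cy', 'extrinsics']) 50.26066174356376 278.352316164445 209.06399920022872 [[-0.021, 0.982, -0.185, 0.322], [-1.0, -0.023, -0.009, -0.224], [-0.013, 0.185, 0.983, 0.909], [0.0, 0.0, 0.0, 1.0]]
vertical_fov 50.26066174356376
cx 278.352316164445
cy 209.06399920022872
side dict_keys(['image', 'vertical_fov', 'cx', 'cy', 'extrinsics']) 46.802322144525434 282.12757828416653 205.02413449418037 [[-0.997, 0.029, -0.067, 0.44], [-0.07, -0.658, 0.749, 0.431], [-0.022, 0.752, 0.659, 0.657], [0.0, 0.0, 0.0, 1.0]]
vertical_fov 46.802322144525434
cx 282.12757828416653
cy 205.02413449418037
```

View pics/top0.png

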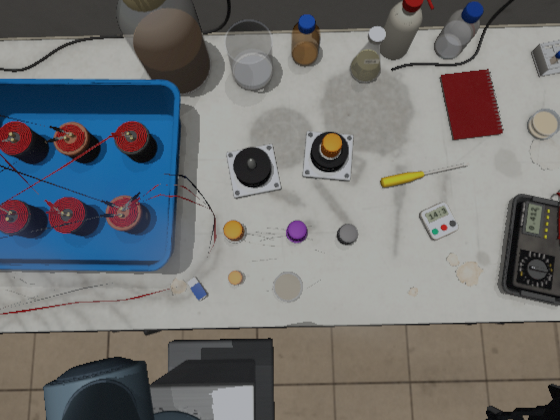

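View pics/side0.png

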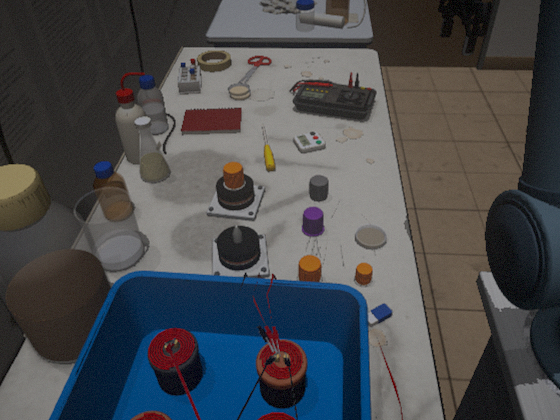

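The top view shows four cap-like things: orange (233,230), purple (297,231), a smaller orange one (236,278) and grey (347,234). The larger orange one at (233,230) fits the description, since purple is excluded and the other orange is smaller. The bare shaft is on the stack at (252,165), and the finished stack is at (329,153). I'll confirm this in one crop and measure.

```bash
cat > h.py <<'E'
import numpy as np,cv2
from cell import state,capture,ctrl
def ray(c,u,v):
    f=c['image'].shape[0]/2/np.tan(np.radians(c['vertical_fov'])/2)
    d=np.array([(u-c['cx'])/f,-(v-c['cy'])/f,-1]);E=np.array(c['extrinsics'])
    return E[:3,3],E[:3,:3]@d
def plane(c,u,v,z):
    o,d=ray(c,u,v);return o+d*(z-o[2])/d[2]
def proj(c,p):
    f=c['image'].shape[0]/2/np.tan(np.radians(c['vertical_fov'])/2)
    E=np.array(c['extrinsics']);q=E[:3,:3].T@(np.array(p)-E[:3,3])
    return c['cx']-f*q[0]/q[2],c['cy']+f*q[1]/q[2]
def cross(a,b):
    (o,d),(p,e)=a,b;t=np.linalg.lstsq(np.c_[d,-e],p-o,rcond=None)[0]
    return (o+t[0]*d+p+t[1]*e)/2,np.linalg.norm(o+t[0]*d-p-t[1]*e)
def blobs(c,lo,hi,amin=60):
    m=cv2.inRange(cv2.cvtColor(c['image'],cv2.COLOR_BGR2HSV),lo,hi)
    n,_,st,ce=cv2.connectedComponentsWithStats(m)
    return [(ce[i].round(1).tolist(),st[i].tolist()) for i in range(1,n) if st[i][4]>amin]
E
python3 - <<'E'
from h import *
T=capture('top');S=capture('side')
for c in(T,S):
    for b in blobs(c,(8,150,90),(22,255,255)):print(b)
    print()
def crop(c,x,y,w,h):return cv2.resize(c['image'][y:y+h,x:x+w],(400,400),interpolation=cv2.INTER_CUBIC)
cv2.imwrite('pics/crop.png',np.hstack([crop(T,200,130,160,160),crop(S,200,160,160,160)]))
E
```

```text
([331.6, 142.3], [321, 133, 21, 21, 310])
([232.9, 229.5], [224, 221, 19, 18, 274])

([232.2, 167.9], [223, 162, 19, 14, 180])
([309.4, 263.9], [299, 255, 22, 20, 299])
([363.9, 269.1], [356, 263, 16, 14, 157])
```

View pics/crop.png

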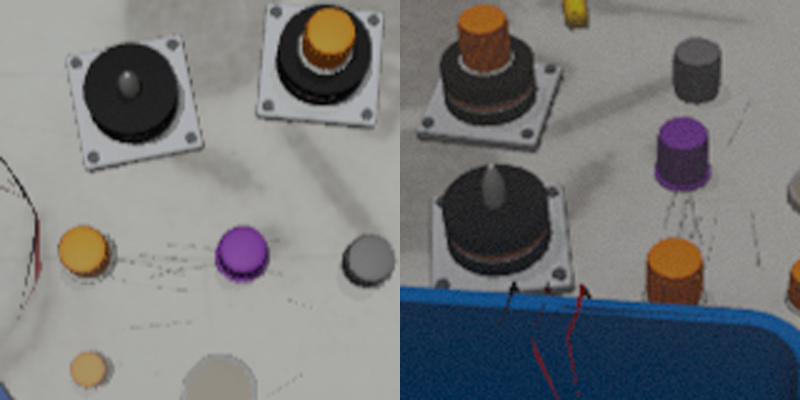

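The crop confirms it: the larger orange cap is at top (233,229) and the bare shaft on the left stack has its tip near top (252,158) and side (236,226). Now I'll get positions.

```bash
python3 - <<'E'
from h import *
T=capture('top');S=capture('side')
P=lambda n,v:print(n,np.round(v,4))
P('cap top plane',plane(T,233.0,229.2,.044));P('side',plane(S,310,263,.044));print(cross(ray(T,233,229.2),ray(S,310,263)))
P('tip plane T',plane(T,252,158.5,.085));P('tip S',plane(S,236.4,226.5,.085));print(cross(ray(T,252,158.5),ray(S,236.4,226.5)))
# dark top discs
g=cv2.cvtColor(T['image'],cv2.COLOR_BGR2GRAY)
m=(cv2.medianBlur(g,3)<62).astype('u1')
n,l,st,ce=cv2.connectedComponentsWithStats(m)
for i in range(1,n):
    if 225<ce[i][0]<360 and 130<ce[i][1]<190 and st[i][4]>200:print('dark',ce[i],st[i])
# base corners
b=np.array([(66,56),(182,37),(203,147),(90,170)])/2.5+[200,130]
P('base corners z.006',np.mean([plane(T,*p,.006) for p in b],0))
print('sides',[np.linalg.norm(plane(T,*b[i],.006)-plane(T,*b[i-1],.006)).round(3) for i in range(4)])
bd=np.array([(268,3),(385,12),(378,126),(256,116)])/2.5+[200,130]
P('done base',np.mean([plane(T,*p,.006) for p in bd],0));P('done cap',plane(T,331.8,141.5,.094))
for p in[(180,100),(180,240),(215,215),(236,277),(297,230),(347,233)]:P(p,plane(T,*p,.03))
P('shaft base T',plane(T,*np.array((127,97))/2.5+[200,130],.05))
E
```

```text
cap top plane [ 0.4473 -0.1275  0.044 ]
side [ 0.4457 -0.1212  0.044 ]
(array([ 0.4469471 , -0.12669665,  0.03822808]), np.float64(0.0023641292987201757))
tip plane T [ 0.5772 -0.1688  0.085 ]
tip S [ 0.5731 -0.1613  0.085 ]
(array([ 0.57676636, -0.16833815,  0.07902843]), np.float64(0.004465129544497165))
dark [327.95822785 155.2556962 ] [311 132  37  40 790]
dark [252.35221239 167.21681416] [ 234  148   37   40 1130]
base corners z.006 [ 0.5749 -0.1676  0.006 ]
sides [np.float64(0.101), np.float64(0.099), np.float64(0.097), np.float64(0.095)]
done base [ 0.6043 -0.3245  0.006 ]
done cap [ 0.6043 -0.3219  0.094 ]
(180, 100) [ 0.7259 -0.0151  0.03  ]
(180, 240) [ 0.4302 -0.0209  0.03  ]
(215, 215) [ 0.4788 -0.09    0.03  ]
(236, 277) [ 0.3553 -0.1315  0.03  ]
(297, 230) [ 0.4448 -0.2528  0.03  ]
(347, 233) [ 0.4366 -0.3513  0.03  ]
shaft base T [ 0.5668 -0.1639  0.05  ]
```

move_arm:
  moves:
    - [[-325,-391,80],[0,0,-1.278]]
    - [[-325,-391,80],[0,0,-1.278]]
    - [[-325,-391,80],[0,0,-1.278]]
    - [[-325,-391,80],[0,0,-1.278]]
    - [[-325,-391,80],[0,0,-1.278]]
  fingers: 85

```text
t: 0.8
tcp_pos: [0.3029, -0.3429, 0.2649]
tool_rot: [[0.867, -0.499, 0.001], [-0.499, -0.867, -0.0], [0.001, 0.0, -1.0]]
contact_force: [0.4, 0.0, -0.7]
opening: 0.0852
```

```bash
cat >> h.py <<'E'
def go(p):
    s=state();R=np.array(s['tool_rot']);from scipy.spatial.transform import Rotation as Q
    G=np.array([[1,0,0],[0,-1,0],[0,0,-1.]])
    print(s['t'],np.round(s['tcp_pos'],4),'F',np.round(s['contact_force'],1),'open',s['opening'])
    print('shift mm',np.round(R.T@(np.array(p)-s['tcp_pos'])*1000,1),'turn',Q.from_matrix(R.T@G).as_rotvec().round(4))
E
python3 -c "
from h import *
go([.447,-.1265,.2])"
```

```text
0.8 [ 0.3029 -0.3429  0.2649] F [ 0.4  0.  -0.7] open 0.08518160437055747
shift mm [  16.8 -259.4   64.8] turn [ 3.000e-04 -7.000e-04 -5.225e-01]
```

move_arm:
  moves:
    - [[17,-259,65],[0,0,-0.522]]
    - [[17,-259,65],[0,0,-0.522]]
    - [[17,-259,65],[0,0,-0.522]]
    - [[17,-259,65],[0,0,-0.522]]
    - [[17,-259,65],[0,0,-0.522]]

```text
t: 1.3
tcp_pos: [0.4387, -0.1418, 0.2041]
tool_rot: [[1.0, -0.005, 0.001], [-0.005, -1.0, -0.001], [0.001, 0.001, -1.0]]
contact_force: [0.3, -0.4, 0.7]
opening: 0.085
```

move_arm:
  moves:
    - [[0,0,0],[0,0,0]]
    - [[0,0,0],[0,0,0]]

```text
t: 1.5
tcp_pos: [0.438, -0.1426, 0.204]
tool_rot: [[1.0, -0.003, -0.001], [-0.003, -1.0, -0.0], [-0.001, 0.0, -1.0]]
contact_force: [0.2, -0.0, 0.4]
opening: 0.0853
```

```bash
python3 - <<'E'
from h import *
go([.447,-.1265,.13])
T=capture('top');S=capture('side')
for c in(T,S):print(blobs(c,(8,150,90),(22,255,255)))
a=cv2.resize(T['image'][120:320,150:350],(400,400));b=cv2.resize(S['image'][140:340,200:400],(400,400))
cv2.imwrite('pics/pre.png',np.hstack([a,b]))
E
```

```text
1.5 [ 0.438  -0.1426  0.204 ] F [ 0.2 -0.   0.4] open 0.08530201871572556
shift mm [  9.1 -16.1  74. ] turn [ 0.0002  0.001  -0.0029]
[([331.5, 142.7], [321, 133, 21, 21, 330])]
[([232.3, 173.4], [223, 162, 19, 26, 326]), ([309.3, 267.1], [299, 255, 22, 26, 429]), ([363.6, 272.1], [356, 263, 16, 22, 240])]
```

View pics/pre.png

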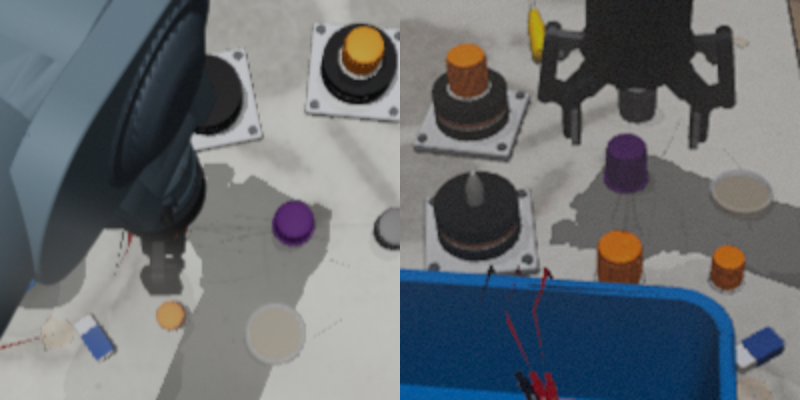

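The side view shows open jaws above the orange cap, now at side (309,262) in full frame. The top view is hidden by the arm. I'll line up and descend.

move_arm:
  moves:
    - [[9,-17,10],[0,0,-0.003]]
    - [[9,-17,40],[0,0,-0.003]]
    - [[9,-17,70],[0,0,-0.003]]
    - [[9,-17,70],[0,0,-0.003]]
    - [[9,-17,70],[0,0,-0.003]]

```text
t: 2.1
tcp_pos: [0.4463, -0.1277, 0.1347]
tool_rot: [[1.0, -0.006, -0.001], [-0.006, -1.0, 0.0], [-0.001, -0.0, -1.0]]
contact_force: [-0.5, -1.0, 0.6]
opening: 0.085
```

```bash
python3 - <<'E'
from h import *
go([.447,-.1255,.082])
S=capture('side')
print(blobs(S,(8,150,90),(22,255,255)))
cv2.imwrite('pics/pre2.png',cv2.resize(S['image'][160:310,220:420],(800,600)))
E
```

```text
2.1 [ 0.4463 -0.1277  0.1347] F [-0.5 -1.   0.6] open 0.08502659121756967
shift mm [ 0.8 -2.2 52.7] turn [-0.0002  0.001  -0.0056]
[([232.7, 173.7], [223, 162, 21, 26, 347]), ([309.1, 267.3], [299, 255, 22, 26, 431]), ([363.4, 272.3], [356, 263, 16, 22, 243])]
```

View pics/pre2.png

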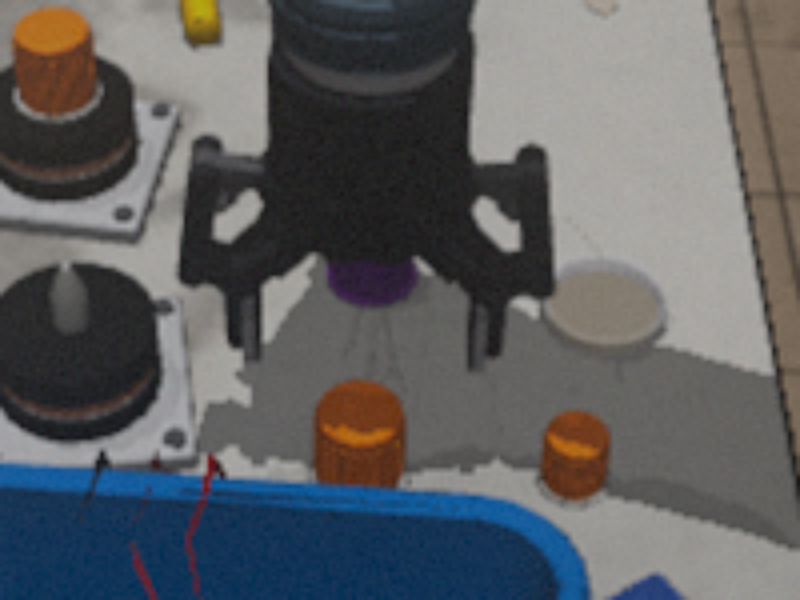

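The side view shows the jaws centred on the cap (finger midpoint about crop column 367, cap 360). I'll descend and close.

move_arm:
  moves:
    - [[1,-2,20],[0,0,-0.005]]
    - [[1,-2,40],[0,0,-0.005]]
    - [[1,-2,52],[0,0,-0.005]]
    - [[1,-2,52],[0,0,-0.005]]

```text
t: 2.55
tcp_pos: [0.448, -0.1252, 0.0826]
tool_rot: [[1.0, 0.001, 0.0], [0.001, -1.0, -0.0], [0.0, 0.0, -1.0]]
contact_force: [-0.7, 1.0, -0.2]
opening: 0.0848
```

move_arm:
  moves:
    - [[0,0,0],[0,0,0]]
    - [[0,0,0],[0,0,0]]
    - [[0,0,0],[0,0,0]]
    - [[0,0,0],[0,0,0]]
    - [[0,0,0],[0,0,0]]
  fingers: 25

```text
t: 3.05
tcp_pos: [0.4488, -0.1251, 0.0836]
tool_rot: [[1.0, 0.002, 0.002], [0.002, -1.0, -0.001], [0.002, 0.001, -1.0]]
contact_force: [-1.4, 0.7, 7.4]
opening: 0.0368
```

move_arm:
  moves:
    - [[0,0,0],[0,0,0]]
    - [[0,0,0],[0,0,0]]
    - [[0,0,0],[0,0,0]]

```text
t: 3.35
tcp_pos: [0.4489, -0.1251, 0.0836]
tool_rot: [[1.0, 0.002, 0.002], [0.002, -1.0, -0.001], [0.002, 0.001, -1.0]]
contact_force: [-0.8, -0.2, 6.9]
opening: 0.0365
```

move_arm:
  moves:
    - [[0,0,-20],[0,0,0]]
    - [[0,0,-60],[0,0,0]]
    - [[0,0,-100],[0,0,0]]
    - [[0,0,-120],[0,0,0]]
    - [[0,0,-120],[0,0,0]]

```text
t: 3.85
tcp_pos: [0.4502, -0.1256, 0.206]
tool_rot: [[1.0, 0.002, 0.007], [0.002, -1.0, -0.003], [0.007, 0.003, -1.0]]
contact_force: [0.3, 0.3, -1.4]
opening: 0.0365
```

```bash
python3 - <<'E'
from h import *
go([.5755+.002,-.1665,.20])
S=capture('side');T=capture('top')
print(blobs(S,(5,150,60),(22,255,255)))
a=cv2.resize(T['image'][120:270,150:350],(400,300));b=cv2.resize(S['image'][100:250,220:420],(800,600))
cv2.imwrite('pics/lift.png',b)
E
```

```text
3.85 [ 0.4502 -0.1256  0.206 ] F [ 0.3  0.3 -1.4] open 0.0365456298291092
shift mm [127.1  41.2   7. ] turn [ 0.0031 -0.0069  0.0021]
[([233.0, 174.2], [223, 162, 21, 26, 376]), ([308.3, 216.8], [297, 201, 24, 33, 636]), ([363.3, 273.1], [356, 263, 16, 22, 290])]
```

View pics/lift.png

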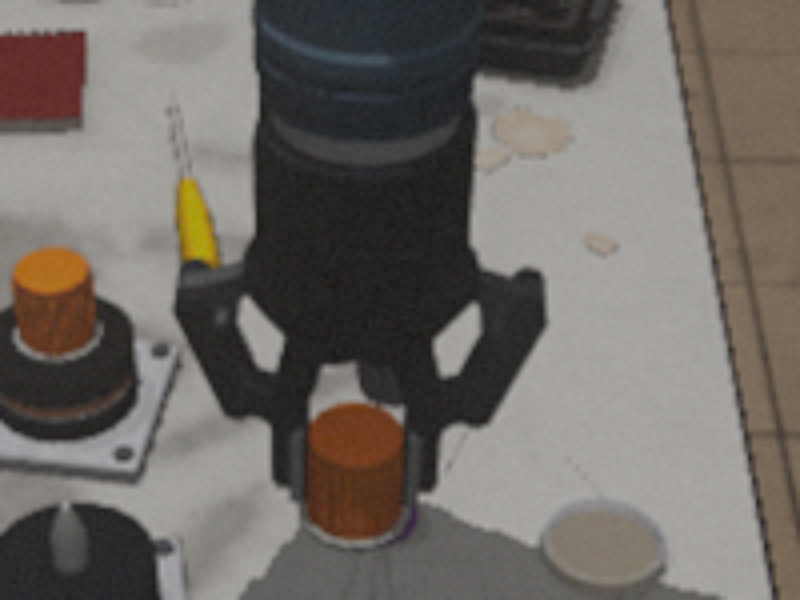

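The cap is held upright with its top centre at full-frame side (309,208). I'll carry it over the shaft and check alignment from near.

move_arm:
  moves:
    - [[126,41,4],[0.003,-0.006,0]]
    - [[126,41,4],[0.003,-0.006,0]]
    - [[126,41,4],[0.003,-0.006,0]]
    - [[126,41,4],[0.003,-0.006,0]]
    - [[126,41,4],[0.003,-0.006,0]]

```text
t: 4.45
tcp_pos: [0.5731, -0.165, 0.1959]
tool_rot: [[1.0, 0.002, -0.01], [0.002, -1.0, 0.005], [-0.01, -0.005, -1.0]]
contact_force: [-1.2, 0.6, 0.0]
opening: 0.0365
```

```bash
python3 - <<'E'
from h import *
S0=capture('side');print('lift cap S',plane(S0,309,208,.1664))
go([.5755,-.1665,.19])
T=capture('top')
print(blobs(S0,(5,150,60),(22,255,255)));print(blobs(T,(5,150,60),(22,255,255)))
a=cv2.resize(T['image'][100:250,180:330],(400,400));b=cv2.resize(S0['image'][140:290,160:310],(400,400))
cv2.imwrite('pics/over.png',np.hstack([a,b]))
E
```

```text
lift cap S [ 0.44918978 -0.12273885  0.1664    ]
4.5 [ 0.5725 -0.1647  0.1964] F [-0.7  0.8 -0.5] open 0.03667602248598404
shift mm [3.  1.8 6.4] turn [-0.0045  0.01    0.0021]
[([233.7, 199.3], [223, 177, 24, 43, 714]), ([363.4, 273.1], [356, 263, 16, 22, 285])]
[([331.0, 144.4], [321, 133, 21, 24, 404])]
```

View pics/over.png

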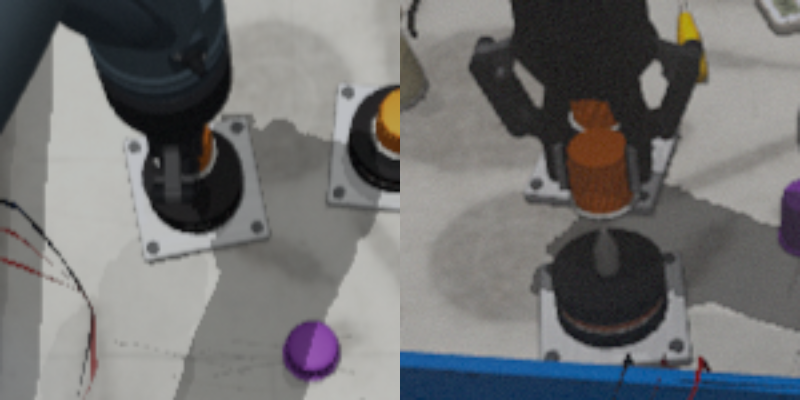

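The side view shows the cap held over the shaft: flange centre at crop column 602, tip at 605, and the projected vertical agrees. I'll level the tool, come down near the tip and recheck.

move_arm:
  moves:
    - [[0,1,10],[-0.004,0.009,0]]
    - [[0,1,20],[-0.004,0.009,0]]
    - [[0,1,22],[-0.004,0.009,0]]
    - [[0,1,22],[-0.004,0.009,0]]

```text
t: 4.95
tcp_pos: [0.5729, -0.1659, 0.1757]
tool_rot: [[1.0, 0.002, 0.001], [0.002, -1.0, -0.0], [0.001, 0.0, -1.0]]
contact_force: [0.9, 0.3, 0.1]
opening: 0.0366
```

```bash
python3 - <<'E'
from h import *
go([.573,-.1655,.15])
S0=capture('side');T=capture('top')
print(blobs(S0,(5,150,60),(22,255,255)))
a=cv2.resize(T['image'][130:210,210:290],(400,400));b=cv2.resize(S0['image'][170:270,190:290],(400,400),interpolation=cv2.INTER_CUBIC)
cv2.imwrite('pics/near.png',np.clip(np.hstack([a,b])*1.5,0,255).astype('u1'))
E
```

```text
4.95 [ 0.5729 -0.1659  0.1757] F [0.9 0.3 0.1] open 0.03658084547429412
shift mm [ 0.1 -0.4 25.7] turn [ 0.0003 -0.0012  0.002 ]
[([235.0, 211.7], [224, 196, 23, 32, 581]), ([363.4, 273.2], [356, 263, 16, 22, 291])]
```

View pics/near.png

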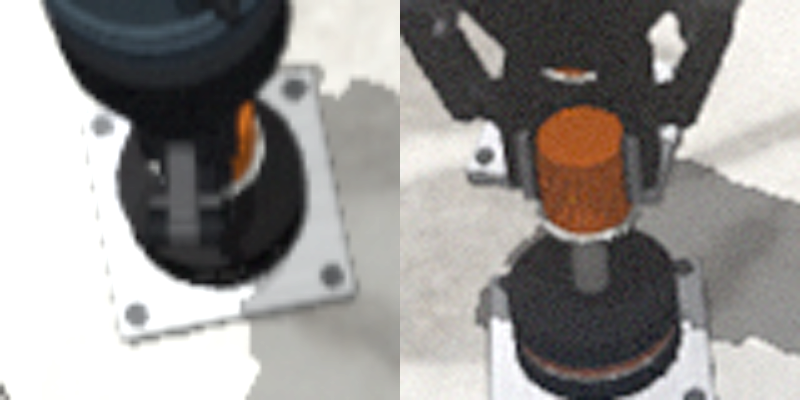

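The flange (crop columns 540–635, centre 588) and the shaft (570–607, centre 588) are aligned in the side view. The top view puts the cap within about 2 mm of the axis in y. Pressing down in steps.

move_arm:
  moves:
    - [[0,1,6],[0,0,0]]
    - [[0,1,12],[0,0,0]]
    - [[0,1,18],[0,0,0]]
    - [[0,1,22],[0,0,0]]
    - [[0,1,22],[0,0,0]]

```text
t: 5.55
tcp_pos: [0.5744, -0.1663, 0.1537]
tool_rot: [[1.0, 0.003, 0.004], [0.003, -1.0, 0.002], [0.004, -0.002, -1.0]]
contact_force: [2.9, 4.1, -1.2]
opening: 0.0366
```

move_arm:
  moves:
    - [[1,-1,3],[0,0,0]]
    - [[1,-1,6],[0,0,0]]
    - [[1,-1,9],[0,0,0]]
    - [[1,-1,12],[0,0,0]]
    - [[1,-1,12],[0,0,0]]

```text
t: 6.05
tcp_pos: [0.5751, -0.1653, 0.1426]
tool_rot: [[1.0, 0.003, 0.004], [0.003, -1.0, 0.001], [0.004, -0.001, -1.0]]
contact_force: [0.8, 6.0, 2.8]
opening: 0.0366
```

move_arm:
  moves:
    - [[0,-1,2],[0,0,0]]
    - [[0,-1,4],[0,0,0]]
    - [[0,-1,6],[0,0,0]]
    - [[0,-1,8],[0,0,0]]
    - [[0,-1,8],[0,0,0]]

```text
t: 6.55
tcp_pos: [0.5752, -0.165, 0.1353]
tool_rot: [[1.0, 0.002, 0.004], [0.002, -1.0, -0.001], [0.004, 0.001, -1.0]]
contact_force: [-0.9, 5.1, 7.1]
opening: 0.037
```

move_arm:
  moves:
    - [[0,0,2],[0,0,0]]
    - [[0,0,4],[0,0,0]]
    - [[0,0,5],[0,0,0]]
    - [[0,0,5],[0,0,0]]

```text
t: 6.95
tcp_pos: [0.5753, -0.1649, 0.1335]
tool_rot: [[1.0, 0.003, 0.005], [0.003, -1.0, -0.002], [0.005, 0.002, -1.0]]
contact_force: [-7.8, 8.0, 28.6]
opening: 0.0366
```

```bash
python3 - <<'E'
from h import *
go([.573,-.1655,.13])
S0=capture('side')
print(blobs(S0,(5,150,60),(22,255,255)))
b=cv2.resize(S0['image'][150:270,190:310],(600,600),interpolation=cv2.INTER_CUBIC)
cv2.imwrite('pics/press.png',np.clip(b*1.5,0,255).astype('u1'))
E
```

```text
6.95 [ 0.5753 -0.1649  0.1335] F [-7.8  8.  28.6] open 0.0366381704133719
shift mm [-2.3  0.6  3.5] turn [ 0.0016 -0.0053  0.0026]
[([235.6, 230.1], [225, 216, 22, 30, 522]), ([363.4, 273.2], [356, 263, 16, 22, 281])]
```

View pics/press.png

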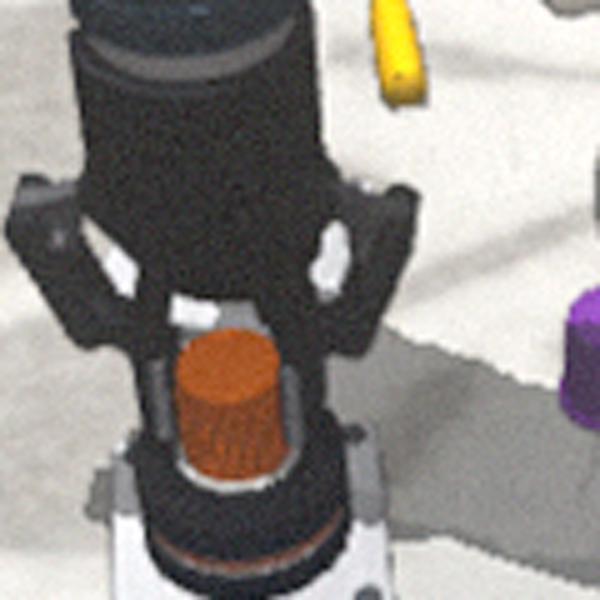

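It stopped hard at TCP z 0.1335, where home was expected at 0.1336, with 29 N. The flange is flat on the top plate in the view. I'll relieve the load, open, and retreat.

move_arm:
  moves:
    - [[0,0,-2],[0,0,0]]
    - [[0,0,-2],[0,0,0]]

```text
t: 7.2
tcp_pos: [0.5753, -0.1649, 0.1336]
tool_rot: [[1.0, 0.003, 0.005], [0.003, -1.0, -0.001], [0.005, 0.001, -1.0]]
contact_force: [-4.0, 6.8, 16.4]
opening: 0.0363
```

move_arm:
  moves:
    - [[0,0,0],[0,0,0]]
    - [[0,0,0],[0,0,0]]
    - [[0,0,0],[0,0,0]]
    - [[0,0,0],[0,0,0]]
    - [[0,0,0],[0,0,0]]
  fingers: 80

```text
t: 7.7
tcp_pos: [0.5749, -0.1656, 0.1309]
tool_rot: [[1.0, 0.002, 0.002], [0.002, -1.0, -0.001], [0.002, 0.001, -1.0]]
contact_force: [0.4, -0.1, -0.7]
opening: 0.08
```

move_arm:
  moves:
    - [[0,0,-20],[0,0,0]]
    - [[0,0,-50],[0,0,0]]
    - [[0,0,-90],[0,0,0]]
    - [[0,0,-130],[0,0,0]]
    - [[0,0,-130],[0,0,0]]

```text
t: 8.2
tcp_pos: [0.5775, -0.1664, 0.2677]
tool_rot: [[1.0, 0.002, 0.013], [0.002, -1.0, -0.006], [0.013, 0.006, -1.0]]
contact_force: [1.2, -0.6, 0.2]
opening: 0.0803
```

move_arm:
  moves:
    - [[-150,0,0],[0,0,0]]
    - [[-150,0,0],[0,0,0]]
    - [[-150,0,0],[0,0,0]]
    - [[-150,0,0],[0,0,0]]
    - [[-150,0,0],[0,0,0]]

```text
t: 8.7
tcp_pos: [0.4233, -0.1652, 0.2603]
tool_rot: [[1.0, 0.001, 0.002], [0.001, -1.0, -0.001], [0.002, 0.001, -1.0]]
contact_force: [0.4, 0.1, 0.4]
opening: 0.0801
```

```bash
python3 - <<'E'
from h import *
go([.42,-.165,.26])
S0=capture('side');T=capture('top')
for b in blobs(S0,(5,150,60),(22,255,255)):print(b)
print('expected side px of home top',proj(S0,[.573,-.1613,.094]),'cap top ray',plane(S0,235.4,221,.094))
a=cv2.resize(T['image'][100:260,200:360],(400,400));b=cv2.resize(S0['image'][140:290,190:340],(400,400),interpolation=cv2.INTER_CUBIC)
cv2.imwrite('pics/end.png',np.clip(np.hstack([a,b])*1.5,0,255).astype('u1'))
E
```

```text
8.7 [ 0.4233 -0.1652  0.2603] F [0.4 0.1 0.4] open 0.0800724280704278
shift mm [-3.3 -0.2  0.3] turn [ 0.0006 -0.002   0.0008]
([268.4, 163.4], [264, 151, 11, 20, 61])
([232.7, 174.0], [223, 162, 21, 26, 364])
([235.9, 229.8], [225, 216, 23, 30, 515])
([363.4, 273.0], [356, 263, 16, 22, 277])
expected side px of home top (np.float64(236.00759433811916), np.float64(222.68215186079559)) cap top ray [ 0.57462943 -0.165404    0.094     ]
```

View pics/end.png

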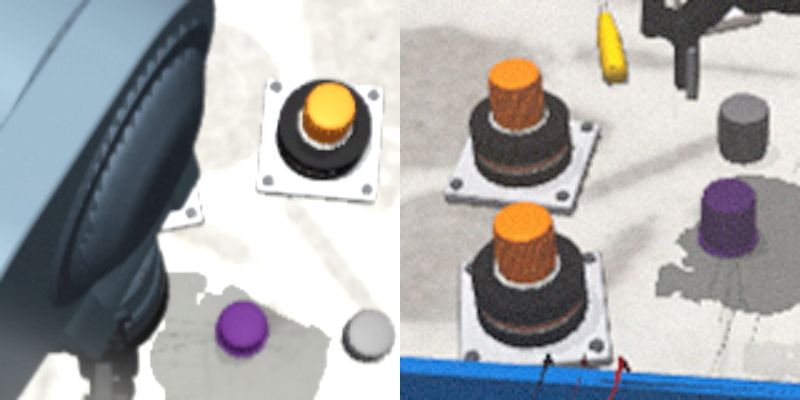

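The cap sits upright and home on the near stack (side crop about (524,245)) and looks just like the finished one. The grey cap hasn't moved, and the robot is clear of everything.

```bash
python3 -c "
from cell import ctrl;print(ctrl.sign_off())"
```

```text
the job is handed in; nothing more can be done
None
```

The larger orange cap is pressed home on the bare shaft, and I handed the job in at about 8.8 s of robot time. No verdict came back.

- **Seating:** The cap stopped hard at TCP z 0.1335 m, against 0.1336 m expected, with a push of about 29 N. After release it stayed upright with its flange on the top plate, matching the finished stack in the side view.
- **Surroundings:** In the last pictures the grey and purple caps looked unmoved; I did not measure this. The gripper was clear of everything, with about 0.5 N of residual force.
- **Disagreements:**
  - The two cameras differed by about 4–8 mm in absolute position, so I aligned the cap to the shaft by relative measurement.
  - Side forces of up to 8 N appeared during the press, and I made small corrections for them.
  - The fingers read 36.6 mm on the 39 mm barrel.
  - The final check rests on the side view alone, because the arm hid the stack from the top camera.

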